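# Turn a hub pad over through the twist chute

### The job

Of the three small backing pads leaning in the rack, take the one with the raised brass hub and stand it in the mouth of the twist chute on the shut trapdoor, the way round that will bring it to rest in the nest at the foot with its hub facing the front of the chute, away from the back post (the chute turns a pad half over as it falls). Let go, then turn only the outer ring of the double knob clockwise to its stop so that the pad drops. Leave the inner knob at its setting and the two plain pads in the rack.

Things in the scene. Friction and masses are not known exactly. Their poses are not given: they have to be found in the camera images.
- hub_pad_center (a point): centre of the hub pad: a black nylon disc 40 mm in diameter, 8 mm thick, 60 g, slick (friction about 0.25: grip it firmly), with a brass hub (10 mm diameter, 5 mm high) in the middle of one face. Its x axis is the disc's axis and points out of the hub face. Grasp across the 8 mm at the top rim, with the fingers tilted along the plane of the disc; the top 12 mm of the rim is clear of hub and rack
- hub_tip (a point): middle of the end of the hub, 9 mm from the disc's centre along its axis
- plain_pad_a_center (a point): centre of a plain pad, the same disc without a hub, in another pocket of the rack; to be left there
- plain_pad_b_center (a point): centre of the other plain pad, as plain_pad_a
- rack: fixed steel rack, plate 100 x 215 x 10 mm (x, y, z), origin under its middle, x to its back. Three rod pockets at y = -70, 0, +70 mm; which pad is in which varies. Discs lean 25 degrees from upright, top to the front (robot), hub face looking up and back, centres 40 mm up; drawn out along the disc's plane. Rods reach 3 mm above the disc's middle on the front face, lower on the back face
- chute: fixed twist chute, origin on the bench under the slot's middle. x points from its front (robot side) to its back post, y left along the slot, z up. Steel rods guide a pad edge-on: straight mouth, twisted slot that turns the pad half a turn about the vertical as it falls, straight nest at the foot. A face that looks to the back in the mouth looks to the front in the nest. Double knob at y = -110 mm
- mouth (a point): middle of the mouth slot at its rods' ends (round, rising to 227 mm above the bench); axes as the chute's. It takes a disc standing upright in the chute's y-z plane: 11.6 mm clear between the face rods (15 mm left and right of the middle, which stays free for the hub), 43.6 mm clear between the edge rods
- throat (a point): centre of a pad that stands in the mouth on the shut trapdoor, 222 mm above the bench (1 mm below point mouth); the pad's upper half then stands clear of the rods
- nest (a point): centre of a pad at rest in the nest, 30 mm above the bench under the mouth; axes as the chute's
- ring_grip (a point): on the knobs' vertical axis, half-way up the outer ring: aluminium, 54 mm diameter, 23 mm high (201 to 224 mm above the bench), over a housing whose top is at 200 mm. The inner knob stands on top of it, so that fingers must straddle it
- inner_mark (a point): white mark near the rim of the black inner knob (24 mm diameter, 16 mm high, 225 to 241 mm above the bench), 11 mm from the axis; the knob turns very easily if touched and must keep its setting
- outer_ring (a joint): angle of the outer ring, rad: 0 trapdoor shut, grows clockwise seen from above to a stop at 1.2 (trapdoor fully down). It needs about 0.3 N m and stays where it is left; the trapdoor's two leaves part downwards and swing 1.3 times as far
- inner_knob (a joint): angle of the inner knob, rad, clockwise from above; -0.8 to 0.8 at the start, to be left as it is
Mind the look-alikes: they are no part of the job. What is shaped like the part that bears hub_pad_center but blue, pink or red is not meant.

How it is judged (in metres and radians):
On the way, in this order (a step that is already met when the one before it is completed fails the run):
1. the hub pad stands in the mouth on the shut trapdoor, let go (distance between hub_pad_center and throat below 0.008 m and value of joint outer_ring below 0.25 rad and contact force between the fingers and hub_pad below 0.1 N), for 0.2 s.
2. the outer ring is turned to its stop (value of joint outer_ring above 1 rad), for 0.1 s.
At the end, for the whole second after the job is handed in: the hub pad rests in the nest at the chute's foot (centre within 9 mm) with its hub towards the chute's front, the outer ring is turned to within 0.2 rad of its stop, the inner knob's mark is within 4 mm of where it was, and the two plain pads are within 12 mm of where they were in the rack (distance between hub_pad_center and nest below 0.009 m and x of hub_tip in the frame of nest below -0.004 m and value of joint outer_ring above 1 rad and linear speed of hub_pad below 0.02 m/s and distance of inner_mark from where it was at the start of the episode below 0.004 m and distance of each of plain_pad_a_center, plain_pad_b_center from where it was at the start of the episode below 0.012 m); the robot touches nothing.
It fails at once if the inner knob is turned (its mark moves more than 4 mm) (distance of inner_mark from where it was at the start of the episode above 0.004 m).
It fails at once if a plain pad is moved more than 12 mm (distance of any of plain_pad_a_center, plain_pad_b_center from where it was at the start of the episode above 0.012 m).
It also fails if it takes over 51 s, if anything falls off the work surface, if the arm or the gripper's body presses on something with over 40 N, if the wrist force passes 120 N, or if a joint passes its speed limit or range.

### The arm

A 6-joint arm with a two-finger parallel gripper is mounted at the origin on a cart in front of the work surface, level with it; the furniture and walls round the work are solid. World frame = base frame: x ahead of the robot, y to its left, z up, the work surface at z = 0. Lengths are in m, angles in degrees, forces in N, time in s.
With the tool pointing down it reaches from about 0.35 to 0.875 m from the base axis. Payload 4.2 kg.
Tool frame: the origin (TCP) lies on the centre line of the jaws, within the pads' length; the fingertips stand 19 mm ahead of it and the grasp point (between the pads) is the TCP; x points along the fingers, y is the direction in which the jaws open and shut, and the axes are right-handed (so a half turn about x gives the same grasp; the last joint's range is limited). The gripper opens to 87 mm and grips with 3 to 60 N. Pads are 19 mm wide; open, the fingers measure 117 mm over their backs; the gripper's body (75 mm by 190 mm) begins 51 mm behind the grasp point.
Start: joints at [-53.365, 22.042, 0.453, 0, -68.411, -14.817], TCP at [0.232, -0.58, 0.242] pointing down, gripper open.
Joint ranges: [-179.83, 179.83], [-69.29, 118.12], [-61.27, 80.66], [-181.25, 117.63], [-171.15, -9.14], [-177.46, 177.46]. Speed limits (degrees/s): [159.86, 159.86, 180, 180, 180, 180].

### API

Orientations are given as a 3x3 rotation matrix whose columns are the frame's x, y, z axes.
In Python, from station import * gives the robot as it stands.
- The arm moves only by the shell command python3 -m creep 'ROWS'. ROWS is JSON, a list of rows, each a list of 5 numbers: the opening, from 0 (shut) to 1 (fully open), then the shift along the world's x, y, z in mm, then the turn about the world's z in rad. In form: [[jaw, x, y, z, turn], ...]. A call has exactly 8 rows; each row is the pose to reach, as a shift and turn from the pose measured when the call began; what a row does not reach only later rows make up. A row lasts 1/10 s, in which the tool goes at most 50 mm and 8.59 degrees, less where a joint would pass 70% of its speed; a pose out of reach is approached as far as the arm can. A call with a gripper value outside its range is refused whole. The fingers move at their own pace and stop on an object; the grip force is fixed at half the most. Time passes only in rows, so rows that repeat a pose let the fingers close, or fill a call up. It gives the time, the measured TCP pose, the force and the opening at its end, in the units of the state.
- sense(): the state, without advancing time (a new reading comes with each control period).
- capture(name): name is "scene" or "top"; returns a dict with "image" (480x640x3 uint8, blue, green, red), "z_map" (480x640 float32, m along the optical axis (not along the pixel's ray), 0 where there is no reading), "mtx" (3x3 intrinsics, pixels), "k1" (the pictures are not rectified: a ray, as slopes to the right and down, at radius r is drawn at 1 + k1 r^2 times it, then the intrinsics apply), "eye" and "attitude" of the camera in the world. Camera axes: x right, y up, looking along -z (the intrinsics and any distortion apply to the point x, -y, -z); pixel columns grow to the right and rows downward; lengths in m; the calibration is good to about 2 mm. A picture is of the moment at which its call begins.
- finish_job(): hands the job in, once; it reports no verdict.
Trained networks look in a picture, given as the dict that the camera call returned (one of the last four; its "shot" number tells which), for a name from the list of things; names that differ only in an ending like _2 or _b are one class to them, and where a whole thing is asked for, a point or a joint stands for the part that bears it (a point fixed in the world has none). Each returns a list of dicts, best first, with "confidence" (0 to 1); they miss things now and then, are a little off and sometimes report something else, mostly with a low value. They report only what shows in the picture. A call takes as long as a camera call. They do not tell look-alikes from the thing itself.
- look_for(picture, thing): "box" ([left, top, right, bottom] in pixels, round what is visible of it).
- mark_of(picture, thing): "centre" ([column, row] in pixels: a listed point, or the origin of a listed thing).
The state is a dict: "time_s": time; "joints": joint angles; "joint_velocities": joint speeds; "effort": joint torques, N m; "tcp_pos": TCP position; "ee_rot": TCP orientation; "wrist_force": force on the tool from outside, world axes, zero at the start; "moment": the same for the moment, N m; "gripper_width": opening from 0.0 (shut) to 1.0 (fully open).
Only numpy, scipy, OpenCV 4.12 (cv2) and the standard library are available. Lean on these libraries where they do the work, as an engineer would, in place of code of your own. Each camera call takes 0.05 s, during which the arm holds its last target.

## Working session

There is one attempt and no reset: what is moved stays moved. The work goes in short steps, Python scripts to look and compute and a shell command to move; the robot and the scene stay as the last step left them, time stands still between calls to the robot, and variables do not carry over. Pictures are saved under pics/ and viewed, and the job is handed in when it is done.

```bash
ls; mkdir -p pics; cat > h.py <<'E'
from station import *
import numpy as np, cv2
def und(c,px):
    K=c["mtx"];k=c["k1"]
    d=np.array([(px[0]-K[0][2])/K[0][0],(px[1]-K[1][2])/K[1][1]]);u=d.copy()
    for _ in range(20): u=d/(1+k*(u@u))
    return u
def ray(c,px):
    u=und(c,px);R=np.array(c["attitude"]);return np.array(c["eye"]),R@np.array([u[0],-u[1],-1.])
def depthpt(c,px,z=None):
    e,d=ray(c,px)
    if z is None: z=c["z_map"][int(round(px[1])),int(round(px[0]))]
    return e+d*z
def proj(c,p):
    q=np.array(c["attitude"]).T@(np.array(p)-c["eye"]);s=np.array([q[0]/-q[2],-q[1]/-q[2]])
    s=s*(1+c["k1"]*(s@s));K=c["mtx"];return s[0]*K[0][0]+K[0][2],s[1]*K[1][1]+K[1][2]
def tri(rs):
    A=np.zeros((3,3));b=np.zeros(3)
    for e,d in rs:
        d=d/np.linalg.norm(d);M=np.eye(3)-np.outer(d,d);A+=M;b+=M@e
    p=np.linalg.solve(A,b)
    return p,[np.linalg.norm((np.eye(3)-np.outer(d,d)/(d@d))@(p-e)) for e,d in rs]
E
python3 - <<'E'
from h import *
import pickle
s=sense();print(s)
cs={}
for n in("scene","top"):
    c=capture(n);cs[n]=c;cv2.imwrite(f"pics/{n}0.png",c["image"]);print(n,c["eye"],c["attitude"],c["mtx"],c["k1"])
    for t in ["hub_pad_center","hub_tip","plain_pad_a_center","rack","chute","mouth","throat","nest","ring_grip","inner_mark"]:
        try:m=mark_of(c,t)
        except Exception as ex:m=ex
        try:l=look_for(c,t)
        except Exception as ex:l=ex
        print(t,m,l)
pickle.dump(cs,open("c0.pkl","wb"))
E
```

```text
pics
{'time_s': 0.0, 'joints': array([-5.33670753e+01,  2.20884409e+01,  3.80638610e-01, -2.96167885e-02,
       -6.84103052e+01, -1.48169592e+01]), 'joint_velocities': array([ 0.00538234, -0.08497942, -0.04876191, -0.01387486, -0.00626185,
        0.02374779]), 'effort': array([ 7.50671188e-04, -3.90659988e+01,  1.87400526e+01,  4.21961144e+00,
        1.11036765e-02, -1.92249672e-04]), 'tcp_pos': array([ 0.23208724, -0.57971176,  0.24048824]), 'ee_rot': array([[-8.44253972e-04, -3.71448605e-01,  9.28453133e-01],
       [ 1.94094995e-03,  9.28451107e-01,  3.71449559e-01],
       [-9.99997760e-01,  2.11567882e-03, -6.28853845e-05]]), 'wrist_force': array([0.20689624, 0.42498821, 0.68910055]), 'moment': array([0.02020744, 0.0011387 , 0.04941261]), 'gripper_width': 0.9997807674798361}
scene [-0.19127189  0.39087802  0.64503167] [[-0.42671925  0.47793549 -0.76778145]
 [-0.90436828 -0.22047329  0.36538958]
 [ 0.00535735  0.85027596  0.52630989]] [[465.32687132   0.         324.57338285]
 [  0.         465.32687132 236.49567061]
 [  0.           0.           1.        ]] -0.10316730204009
[... 3833 characters left out ...]
 0.83}, {'box': [466.8, 206.0, 481.3, 217.9], 'confidence': 0.54}]
throat [{'centre': [411.3, 198.7], 'confidence': 0.94}] [{'box': [365.8, 164.7, 492.7, 246.7], 'confidence': 0.79}, {'box': [215.0, 223.8, 233.9, 234.1], 'confidence': 0.19}]
nest [{'centre': [397.3, 213.5], 'confidence': 0.97}] [{'box': [368.1, 166.9, 489.6, 250.0], 'confidence': 0.88}]
ring_grip [{'centre': [472.4, 211.3], 'confidence': 0.62}, {'centre': [409.9, 199.0], 'confidence': 0.32}] [{'box': [456.3, 196.8, 494.9, 230.3], 'confidence': 0.65}, {'box': [362.9, 167.7, 489.3, 246.7], 'confidence': 0.38}]
inner_mark [{'centre': [477.8, 219.6], 'confidence': 0.69}] [{'box': [469.3, 206.8, 484.0, 217.4], 'confidence': 0.5}]
```

```bash
python3 - <<'E'
import pickle,cv2
cs=pickle.load(open("c0.pkl","rb"))
cv2.imwrite("pics/topcrop.png",cv2.resize(cs["top"]["image"][155:305,165:325],None,fx=5,fy=4*1,interpolation=cv2.INTER_CUBIC)[:600])
cv2.imwrite("pics/topcrop.png",cv2.resize(cs["top"]["image"][185:305,165:325],None,fx=5,fy=5,interpolation=cv2.INTER_CUBIC))
cv2.imwrite("pics/chutecrop.png",cv2.resize(cs["top"]["image"][155:260,355:505],None,fx=5,fy=5,interpolation=cv2.INTER_CUBIC))
cv2.imwrite("pics/schute.png",cv2.resize(cs["scene"]["image"][165:300,330:440],None,fx=4.4,fy=4.4,interpolation=cv2.INTER_CUBIC))
cv2.imwrite("pics/scrop.png",cv2.resize(cs["scene"]["image"][285:385,165:325],None,fx=5,fy=5,interpolation=cv2.INTER_CUBIC))
E
```

```text
(no output)
```

View pics/scene0.png

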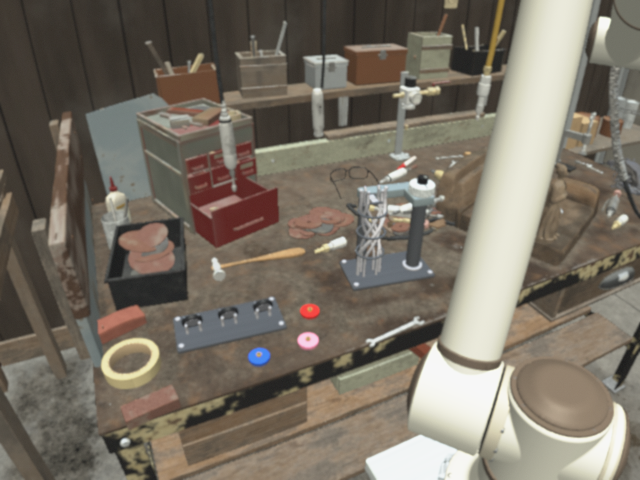

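View pics/top0.png

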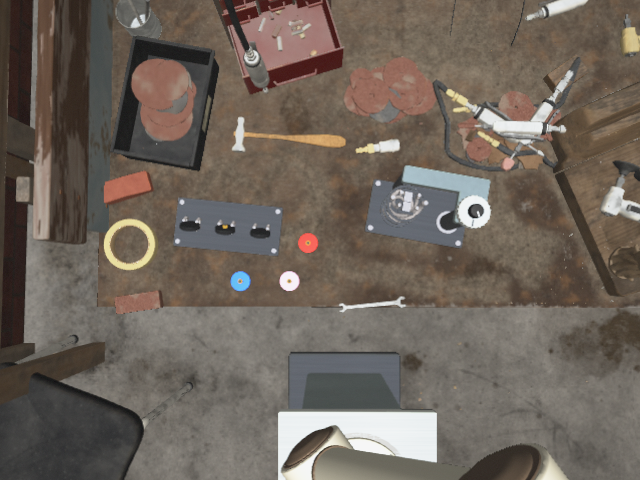

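View pics/topcrop.png

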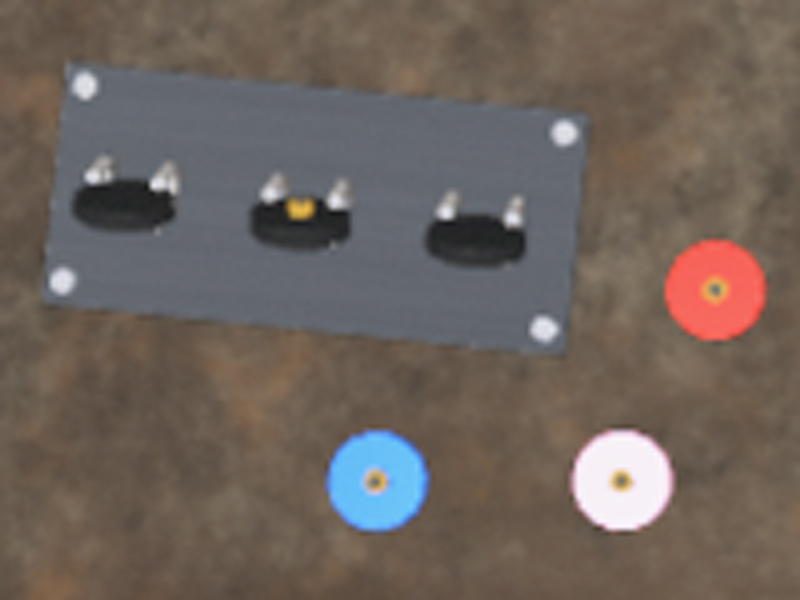

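View pics/scrop.png

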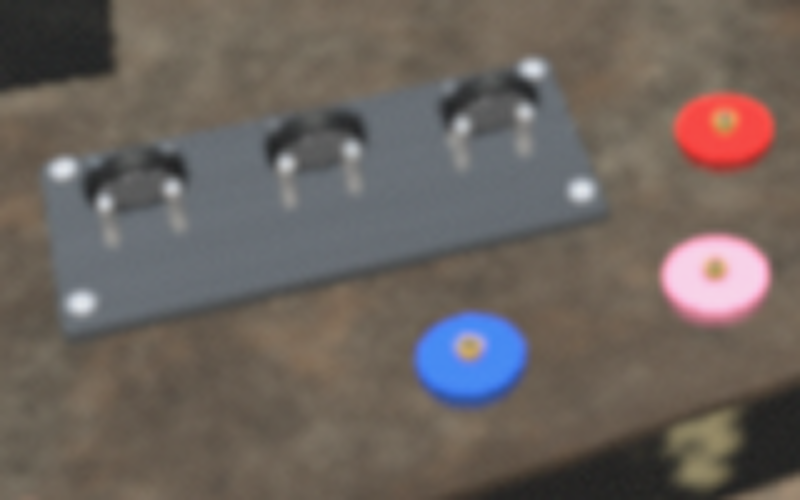

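View pics/chutecrop.png

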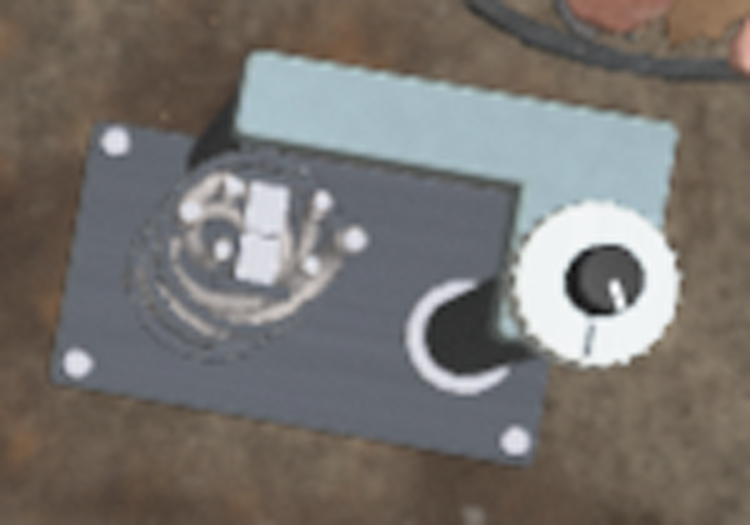

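View pics/schute.png

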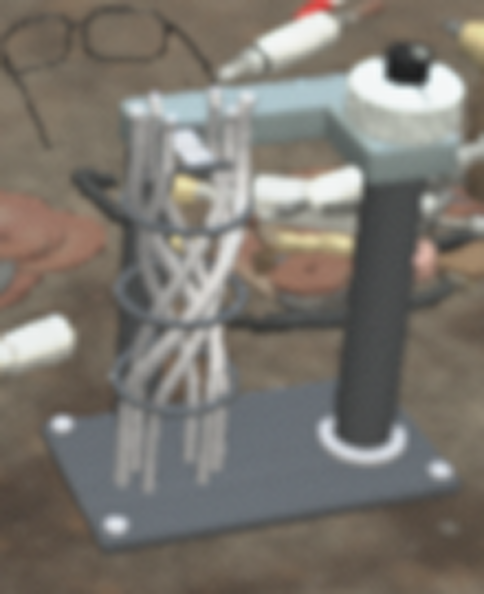

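```bash
python3 - <<'E'
from h import *
import pickle
cs=pickle.load(open("c0.pkl","rb"));T=cs["top"];S=cs["scene"]
def show(n,a,b):
    p,r=tri([ray(T,a),ray(S,b)]);print(n,p.round(4),np.round(r,4))
show("hubpad? mid",(227.7,227.5),(227.8,314.8))
show("mouth",(410.2,199),(371.8,185.7)); show("throat",(411.3,198.7),(373.5,189.7)); show("nest",(397.3,213.5),(365.3,264.3))
show("ring",(472.4,211.3),(420.7,184.5)); show("rack",(226.2,227.3),(227.7,326.1)); show("plain",(186.3,227.4),(193.4,322.2))
show("innermark",(477.8,211),(428.3,180.1))
def atz(c,px,z):
    e,d=ray(c,px);return (e+d*(z-e[2])/d[2])
# rack plate corners from crop (top), plate top z .01
f=lambda u,v:(165+(u+.5)/5-.5,185+(v+.5)/5-.5)
q=[atz(T,f(*p),.01) for p in[(68,63),(585,118),(565,355),(43,304)]]
for p in q: print("corner",p.round(4))
print("rack",np.mean(q,0), [np.linalg.norm(q[i]-q[i-1]) for i in range(4)], np.degrees(np.arctan2(*(-(q[0]-q[1])[:2]*[-1,1]*[-1,1])[::1])))
for n,p in(("hub",(300,208)),("disc top mid",(300,245))): print(n,atz(T,f(*p),.045))
g=lambda u,v:(355+(u+.5)/5-.5,155+(v+.5)/5-.5)
print("ring top c",atz(T,g(599,284),.224)); print("inner",atz(T,g(605,280),.241))
for p in[(95,122),(530,465),(52,380)]: print("base",atz(T,g(*p),.01).round(4))
for px in [(472,205),(475,200),(410,199),(226,227),(240,240)]: print(px,depthpt(T,px).round(4))
E
```

```text
hubpad? mid [0.5208 0.2616 0.0278] [0.0023 0.0023]
mouth [ 0.5539 -0.0737  0.2294] [0.0022 0.0022]
throat [ 0.5553 -0.0781  0.2187] [0.0011 0.0011]
nest [ 0.5518 -0.0738  0.0322] [0.0067 0.0067]
ring [ 0.5336 -0.1809  0.2201] [0. 0.]
rack [ 0.5227  0.2671 -0.0016] [0.0001 0.0001]
plain [0.5181 0.3358 0.0386] [0.0038 0.0038]
innermark [ 0.5305 -0.1914  0.2294] [0.0047 0.0047]
corner [0.5831 0.3637 0.01  ]
corner [0.5611 0.153  0.01  ]
corner [0.4646 0.1605 0.01  ]
corner [0.4848 0.3723 0.01  ]
rack [0.52339275 0.26236444 0.01      ] [np.float64(0.09866633226139503), np.float64(0.2118013903925122), np.float64(0.09683768766025123), np.float64(0.21271722949902538)] -174.05976085475936
hub [0.52133597 0.26272665 0.045     ]
disc top mid [0.50671186 0.26256103 0.045     ]
ring top c [ 0.53300753 -0.1831487   0.224     ]
inner [ 0.5325371  -0.18066946  0.241     ]
base [ 0.6215 -0.0344  0.01  ]
base [ 0.4818 -0.2105  0.01  ]
base [ 0.5158 -0.0168  0.01  ]
(472, 205) [ 0.5426 -0.1768  0.2336]
(475, 200) [ 0.5522 -0.1846  0.2232]
(410, 199) [ 0.5564 -0.0795  0.2014]
(226, 227) [0.5197 0.2599 0.0454]
(240, 240) [0.4961 0.2371 0.0094]
```

```bash
cat >> h.py <<'E'
def ov(c,polys,box,s,fn):
    x0,y0,x1,y1=box
    im=cv2.resize(c["image"][y0:y1,x0:x1],None,fx=s,fy=s,interpolation=cv2.INTER_CUBIC)
    for P,col in polys:
        q=np.array([[(u-x0+.5)*s-.5,(v-y0+.5)*s-.5] for u,v in (proj(c,p) for p in P)])
        cv2.polylines(im,[np.round(q*16).astype(np.int32)],False,col,1,cv2.LINE_AA,4)
    cv2.imwrite(fn,im)
def frame(yaw,lean=0):
    a=np.radians(yaw);l=np.radians(lean)
    X=np.array([np.cos(a),np.sin(a),0]);Y=np.array([-np.sin(a),np.cos(a),0]);Z=np.array([0,0,1.])
    n=X*np.cos(l)+Z*np.sin(l);s=-X*np.sin(l)+Z*np.cos(l);return n,Y,s
def disc(c,yaw,lean,r=.02,h=(-.004,.004)):
    n,Y,s=frame(yaw,lean);t=np.linspace(0,2*np.pi,60)
    return [np.array(c)+r*(np.outer(np.cos(t),Y)+np.outer(np.sin(t),s))+hh*n for hh in h]
E
cat > o1.py <<'E'
from h import *
import pickle,sys
cs=pickle.load(open("c0.pkl","rb"));T=cs["top"];S=cs["scene"]
rx,ry,ya,cx=map(float,sys.argv[1:5])
n,Y,s=frame(ya);O=np.array([rx,ry,0])
pl=[]
rect=[O+n*a*.05+Y*b*.1075+[0,0,.01] for a,b in[(1,1),(1,-1),(-1,-1),(-1,1),(1,1)]]
pl.append((rect,(0,255,255)))
for k in(-.07,0,.07):
    c=O+n*cx+Y*k+[0,0,.04]
    for d in disc(c,ya,25): pl.append((d,(0,255,0)))
    if k==0:
        for d in disc(c,ya,25,.005,(.009,)): pl.append((d,(255,0,255)));print(c)
ov(T,pl,(170,190,290,260),6.5,"pics/o1t.png")
ov(S,pl,(165,290,295,355),6,"pics/o1s.png")
a=cv2.imread("pics/o1t.png");b=cv2.imread("pics/o1s.png")
w=max(a.shape[1],b.shape[1]);p=lambda m:cv2.copyMakeBorder(m,0,0,0,w-m.shape[1],cv2.BORDER_CONSTANT)
o=np.vstack([p(a),p(b)]);cv2.imwrite(sys.argv[5],cv2.resize(o,(int(o.shape[1]*600/o.shape[0]),600)) if o.shape[0]>600 else o)
E
python3 o1.py .5234 .2624 -5.95 -.01 pics/o1a.png
```

```text
[0.51345387 0.26343661 0.04      ]
```

View pics/o1a.png

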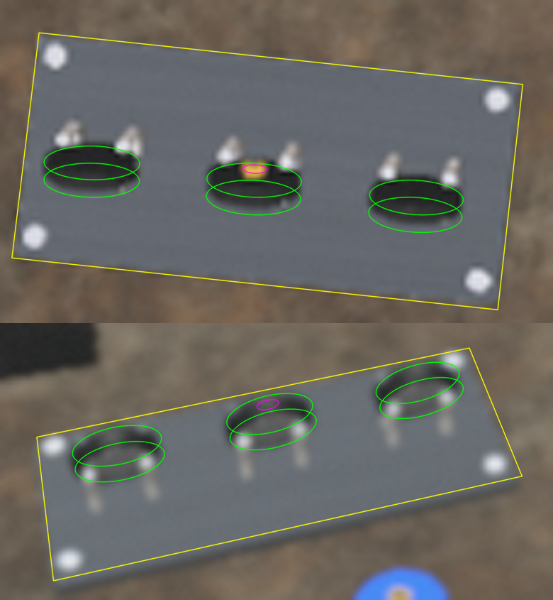

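```bash
sed -i 's/(170,190,290,260),6.5/(205,205,250,245),15/; s/(165,290,295,355),6,/(205,298,250,338),15,/' o1.py
sed -i 's/o=np.vstack(\[p(a),p(b)\])/o=np.hstack([a,b])[:, :]; o=cv2.resize(o,None,fx=.58,fy=.58)/' o1.py
python3 o1.py .5234 .2624 -5.95 -.010 pics/o2a.png;python3 o1.py .5234 .2624 -5.95 -.0075 pics/o2b.png
python3 -c "
import cv2,numpy as np
cv2.imwrite('pics/o2.png',np.vstack([cv2.imread('pics/o2a.png')[:300],cv2.imread('pics/o2b.png')[:300]]))
a=cv2.imread('pics/o2.png');print(a.shape)"
```

```text
[0.51345387 0.26343661 0.04      ]
[0.5159404  0.26317745 0.04      ]
(600, 783, 3)
```

View pics/o2.png

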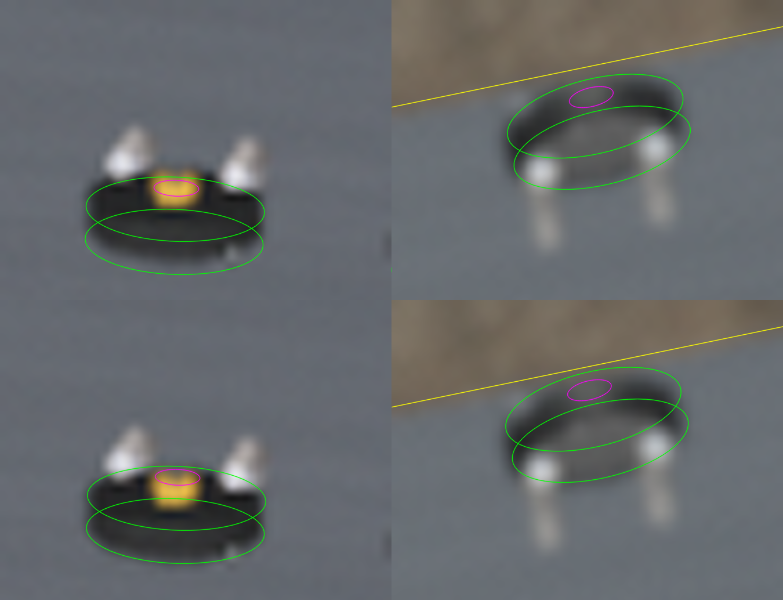

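```bash
python3 -m creep '[[0.6,12,40,30,0.13],[0.5,28,85,60,0.26],[0.5,43,130,80,0.39],[0.5,58,177,90,0.52],[0.5,74,224,90,0.65],[0.5,89,271,90,0.78],[0.5,104,318,90,0.91],[0.5,120,365,90,1.04]]'
python3 -m creep '[[0.5,16,47,0,0.03],[0.5,31,94,0,0.05],[0.5,47,141,0,0.05],[0.5,62,188,0,0.05],[0.5,78,235,0,0.05],[0.5,93,282,-30,0.05],[0.5,109,329,-60,0.05],[0.5,124,376,-80,0.05]]'
```

```text
time_s: 2.9
tcp_pos: [0.35, -0.2201, 0.332]
ee_rot: [[0.001, -0.989, 0.145], [-0.0, 0.145, 0.989], [-1.0, -0.001, -0.0]]
wrist_force: [1.3, 0.6, 0.1]
gripper_width: 0.508
time_s: 3.7
tcp_pos: [0.4684, 0.1412, 0.2587]
ee_rot: [[0.001, -0.996, 0.095], [-0.0, 0.095, 0.996], [-1.0, -0.001, -0.0]]
wrist_force: [0.6, -0.5, 0.6]
gripper_width: 0.499
```

```bash
python3 -m creep '[[0.5,14,43,-20,-0.009],[0.5,28,86,-45,-0.009],[0.5,40,122,-75,-0.009],[0.5,40,122,-110,-0.009],[0.5,40,122,-135,-0.009],[0.5,40,122,-135,-0.009],[0.5,40,122,-135,-0.009],[0.5,40,122,-135,-0.009]]'
python3 - <<'E'
from h import *
import pickle
s=sense();print(s["tcp_pos"],s["ee_rot"])
cs={}
for n in("scene","top"):
    c=capture(n);cs[n]=c
pickle.dump(cs,open("c1.pkl","wb"))
a=cv2.resize(cs["top"]["image"][190:270,185:270],None,fx=4.6,fy=4.6,interpolation=cv2.INTER_CUBIC)
b=cv2.resize(cs["scene"]["image"][265:345,190:275],None,fx=4.6,fy=4.6,interpolation=cv2.INTER_CUBIC)
cv2.imwrite("pics/g1.png",np.hstack([a,b]))
E
```

```text
time_s: 4.5
tcp_pos: [0.5096, 0.2638, 0.1259]
ee_rot: [[0.005, -0.995, 0.103], [0.002, 0.103, 0.995], [-1.0, -0.004, 0.003]]
wrist_force: [0.3, 0.6, 0.8]
gripper_width: 0.496
[0.5095704  0.26377147 0.12587537] [[ 0.00454155 -0.99463444  0.10335235]
 [ 0.00215576  0.10336292  0.99464137]
 [-0.99998736 -0.00429441  0.00261362]]
```

View pics/g1.png

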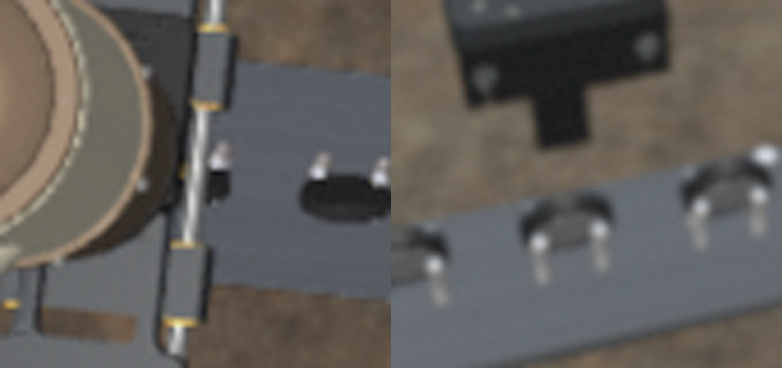

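```bash
python3 - <<'E'
from h import *
import pickle
S=pickle.load(open("c1.pkl","rb"))["scene"]
t=np.array([0.5096,.2638,.1259]);n,Y,s=frame(-5.93)
for o in(-.0366,-.0216):
  for w in(.0095,0,-.0095):
    print(o,w,np.round(proj(S,t+n*o+Y*w-[0,0,.019]),1))
E
```

```text
-0.0366 0.0095 [222.9 299.8]
-0.0366 0 [228.1 298.7]
-0.0366 -0.0095 [233.3 297.6]
-0.0216 0.0095 [221.6 294.8]
-0.0216 0 [226.8 293.8]
-0.0216 -0.0095 [231.9 292.7]
```

```bash
python3 -m creep '[[0.5,-1,0,-25,0],[0.5,-1,0,-45,0],[0.5,-1,0,-57,0],[0.5,-1,0,-57,0],[0.3,-1,0,-57,0],[0.25,-1,0,-57,0],[0.2,-1,0,-57,0],[0.2,-1,0,-57,0]]'
python3 - <<'E'
from h import *
c=capture("scene");cv2.imwrite("pics/g2.png",cv2.resize(c["image"][270:350,185:285],None,fx=7,fy=7,interpolation=cv2.INTER_CUBIC))
E
```

```text
time_s: 5.4
tcp_pos: [0.5086, 0.2639, 0.0696]
ee_rot: [[0.005, -0.995, 0.104], [0.003, 0.104, 0.995], [-1.0, -0.005, 0.004]]
wrist_force: [-0.2, 0.4, 0.5]
gripper_width: 0.243
```

View pics/g2.png

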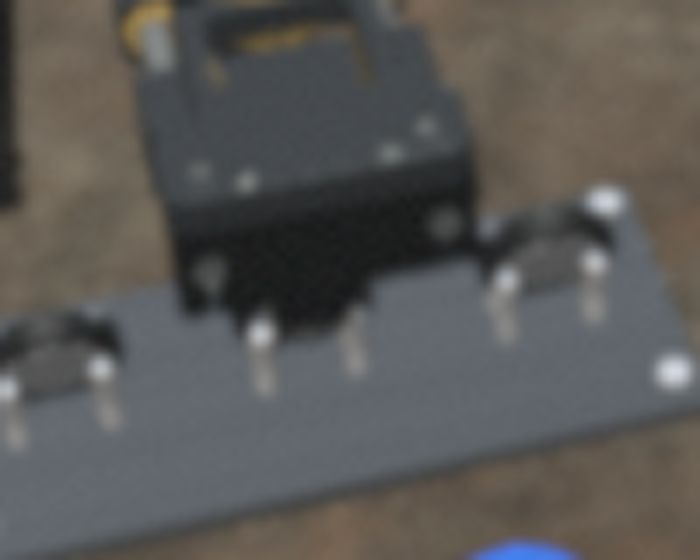

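```bash
python3 -m creep '[[0.15,0,0,0,0],[0.12,0,0,0,0],[0.08,0,0,0,0],[0.04,0,0,0,0],[0,0,0,0,0],[0,0,0,0,0],[0,0,0,0,0],[0,0,0,0,0]]'
```

```text
time_s: 6.25
tcp_pos: [0.5092, 0.2641, 0.0698]
ee_rot: [[0.006, -0.995, 0.103], [0.004, 0.103, 0.995], [-1.0, -0.006, 0.004]]
wrist_force: [3.4, -1.2, 2.9]
gripper_width: 0.099
```

```bash
python3 -m creep '[[0,-2,0,4,0],[0,-4,0,8,0],[0,-7,1,14,0],[0,-9,1,20,0],[0,-12,1,26,0],[0,-14,1,32,0],[0,-14,1,50,0],[0,-14,1,70,0]]'
python3 - <<'E'
from h import *
c=capture("scene");cv2.imwrite("pics/g3.png",cv2.resize(c["image"][250:350,175:285],None,fx=6,fy=6,interpolation=cv2.INTER_CUBIC))
E
```

```text
time_s: 7.05
tcp_pos: [0.4938, 0.2646, 0.1397]
ee_rot: [[0.004, -0.995, 0.103], [0.002, 0.103, 0.995], [-1.0, -0.003, 0.002]]
wrist_force: [0.6, 0.2, -0.7]
gripper_width: 0.082
```

View pics/g3.png

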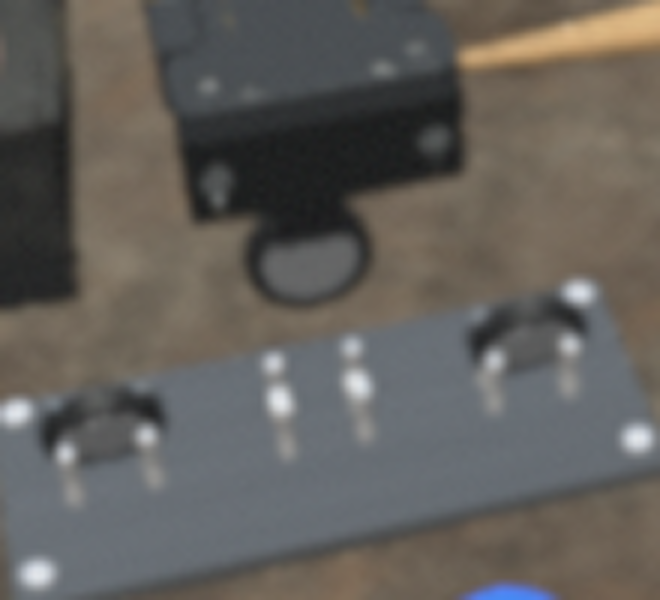

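```bash
cat > o2.py <<'E'
from h import *
import pickle,sys
cs=pickle.load(open("c0.pkl","rb"));T=cs["top"];S=cs["scene"]
mx,my,ya=map(float,sys.argv[1:4])
n,Y,s=frame(ya);O=np.array([mx,my,0]);t=np.linspace(0,2*np.pi,60)
pl=[]
K=O-Y*.11
for z,r,c in((.224,.027,(0,255,0)),(.241,.012,(0,0,255)),(.201,.027,(0,180,0))):
    pl.append(([K+r*(np.cos(a)*n+np.sin(a)*Y)+[0,0,z] for a in t],c))
for a,b in[(.0108,.015),(.0108,-.015),(-.0108,.015),(-.0108,-.015)]: # face rods guess r=5? 
    for r in(.005,): pass
rect=[O+n*a+Y*b+[0,0,.223] for a,b in[(.0058,.0218),(.0058,-.0218),(-.0058,-.0218),(-.0058,.0218),(.0058,.0218)]]
pl.append((rect,(255,0,255)))
for d in disc(O+[0,0,.03],ya,0): pl.append((d,(0,255,255)))
ov(T,pl,(365,160,495,255),6,"pics/a.png");ov(S,pl,(335,170,440,290),5,"pics/b.png")
ov(T,pl,(385,180,437,225),12,"pics/a2.png");ov(S,pl,(345,170,400,215),12,"pics/b2.png")
cv2.imwrite("pics/ot1.png",cv2.imread("pics/a.png"));cv2.imwrite("pics/os1.png",cv2.imread("pics/b.png"))
a=cv2.imread("pics/a2.png");b=cv2.imread("pics/b2.png");a=cv2.resize(a,(400,int(400*a.shape[0]/a.shape[1])));b=cv2.resize(b,(400,a.shape[0]))
cv2.imwrite("pics/oc1.png",np.hstack([a,b]))
E
python3 o2.py .5515 -.0745 -9.3
```

```text
(no output)
```

View pics/ot1.png

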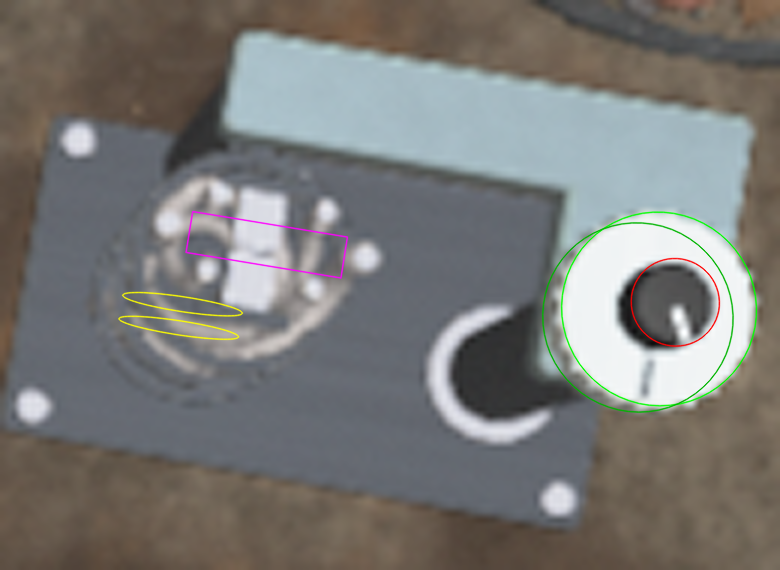

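View pics/os1.png

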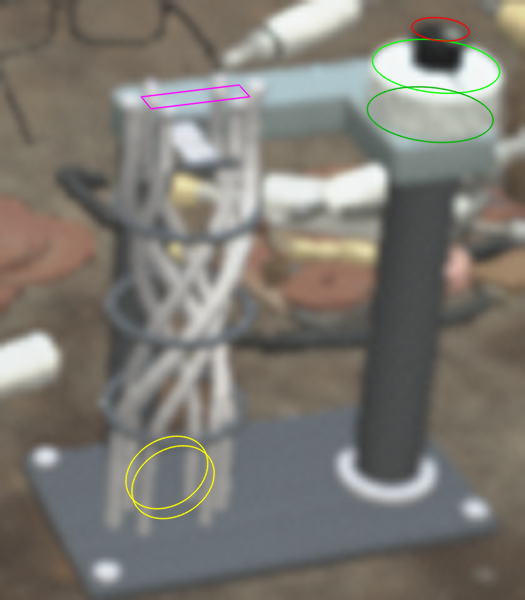

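View pics/oc1.png

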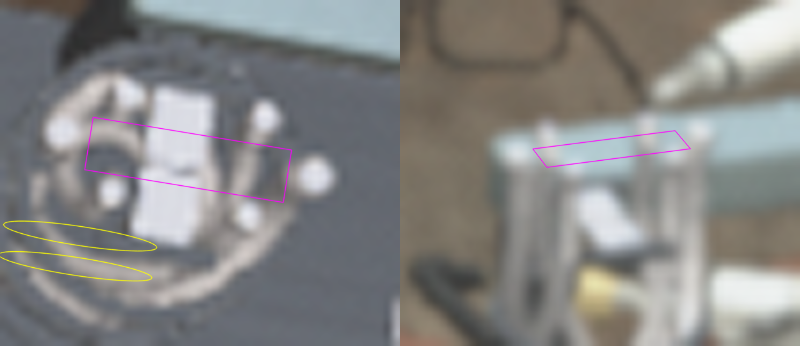

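```bash
python3 - <<'E'
from h import *
import pickle
cs=pickle.load(open("c0.pkl","rb"));T=cs["top"]
f=lambda u,v:(385+(u/400*624+.5)/12-.5,180+(v/400*624+.5)/12-.5)
g=T["image"].astype(float).min(2)
pts={}
for nm,p in dict(eL=(65,130),eR=(317,175),bL=(128,95),bR=(267,115),fL=(112,192),fR=(250,215)).items():
    u,v=f(*p);x0,y0=int(round(u)),int(round(v));r=3
    W=g[y0-r:y0+r+1,x0-r:x0+r+1];w=np.clip(W-150,0,None);yy,xx=np.mgrid[-r:r+1,-r:r+1]
    m=(xx**2+yy**2)<=9;w=w*m
    c=(x0+(w*xx).sum()/w.sum(),y0+(w*yy).sum()/w.sum())
    e,d=ray(T,c);P=e+d*(.225-e[2])/d[2];pts[nm]=P[:2];print(nm,np.round((u,v),1),np.round(c,2),P.round(4))
A=(pts['eL']+pts['eR'])/2;B=(pts['bL']+pts['bR']+pts['fL']+pts['fR'])/4
print(A,B)
v=pts['eL']-pts['eR'];print(np.linalg.norm(v),np.degrees(np.arctan2(-v[0],v[1])))
for a,b in(('bL','bR'),('fL','fR')):
    v=pts[a]-pts[b];print(np.linalg.norm(v),np.degrees(np.arctan2(-v[0],v[1])))
v=(pts['bL']+pts['bR'])/2-(pts['fL']+pts['fR'])/2;print(np.linalg.norm(v),np.degrees(np.arctan2(v[1],v[0])))
# blue bar edges / plate corners yaw
E
```

```text
eL [393.  196.4] [393.08 196.21] [ 0.558  -0.0478  0.225 ]
eR [425.8 202.3] [425.43 202.4 ] [ 0.5478 -0.1016  0.225 ]
bL [401.2 191.9] [401.16 191.69] [ 0.5656 -0.0613  0.225 ]
bR [419.3 194.5] [418.96 194.79] [ 0.5605 -0.0909  0.225 ]
fL [399.1 204.5] [399.   204.53] [ 0.5441 -0.0576  0.225 ]
fR [417.  207.5] [416.8  207.52] [ 0.5392 -0.0872  0.225 ]
[ 0.55290733 -0.07468675] [ 0.55235899 -0.07423666]
0.054804399110106025 -10.768183587233734
0.030081411506481723 -9.832551119741327
0.030007367424253834 -9.475139183595035
0.021732899924439945 -9.840151205670711
```

```bash
python3 -m creep '[[0,5,-10,40,0],[0,10,-30,80,-0.02],[0,18,-60,110,-0.04],[0,26,-95,135,-0.06],[0,32,-130,155,-0.07],[0,36,-165,165,-0.07],[0,40,-200,170,-0.07],[0,40,-235,170,-0.07]]'
python3 - <<'E'
from h import *
import pickle
s=sense();print(s["tcp_pos"],s["ee_rot"])
c=capture("scene");pickle.dump((c,s),open("c2.pkl","wb"))
p=proj(c,s["tcp_pos"]);print(p)
x,y=int(p[0]),int(p[1]);cv2.imwrite("pics/g4.png",cv2.resize(c["image"][y-40:y+50,x-55:x+55],None,fx=7,fy=6.6,interpolation=cv2.INTER_CUBIC))
E
```

```text
time_s: 7.9
tcp_pos: [0.5358, 0.0298, 0.3145]
ee_rot: [[0.011, -0.985, 0.171], [0.006, 0.171, 0.985], [-1.0, -0.01, 0.008]]
wrist_force: [1.4, -0.3, -1.0]
gripper_width: 0.089
[0.53576514 0.0298467  0.31452561] [[ 0.01137681 -0.98514745  0.17133321]
 [ 0.00636137  0.17141214  0.98517887]
 [-0.99991505 -0.01011828  0.00821701]]
(np.float64(332.3555481438599), np.float64(158.07599550551737))
```

View pics/g4.png

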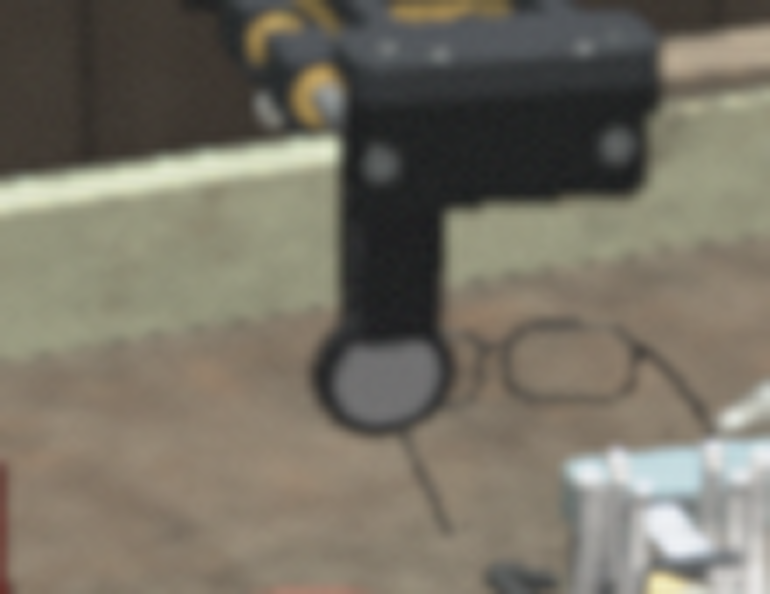

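```bash
cat > o3.py <<'E'
from h import *
import pickle,sys
c,s=pickle.load(open(sys.argv[1],"rb"));k,m,lean=map(float,sys.argv[2:5])
R=np.array(s["ee_rot"]);t=np.array(s["tcp_pos"]);ya=np.degrees(np.arctan2(-R[1,1],-R[0,1]));n,Y,_=frame(ya)
C=t+R[:,0]*k/1000+Y*m/1000;print(ya,C)
pl=[(d,(0,255,0)) for d in disc(C,ya,lean)]
tip=t+R[:,0]*.019
pl.append(([tip+n*-.004+Y*.0095,tip-n*.004-Y*.0095],(0,0,255)))
p=proj(c,C);x,y=int(p[0]),int(p[1]);ov(c,pl,(x-20,y-18,x+20,y+18),18,sys.argv[5])
E
python3 o3.py c2.pkl 29 0 0 pics/d1.png
```

```text
-9.870444312616314 [0.53609507 0.03003118 0.28552808]
```

View pics/d1.png

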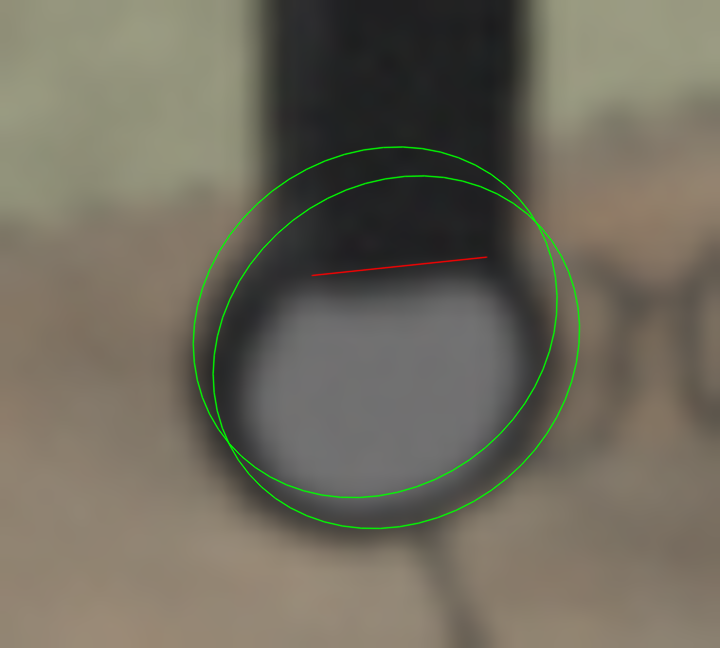

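```bash
cat > fit.py <<'E'
from h import *
import pickle,sys
from scipy.optimize import minimize
from scipy.spatial import ConvexHull
c,s=pickle.load(open(sys.argv[1],"rb"))
R=np.array(s["ee_rot"]);t=np.array(s["tcp_pos"]);ya=np.degrees(np.arctan2(-R[1,1],-R[0,1]));n,Y,_=frame(ya)
im=c["image"].astype(float)
C0=t+R[:,0]*.030;p=proj(c,C0);x,y=int(p[0]),int(p[1])
# depth plane
P=[]
for v in range(y-12,y+14):
    for u in range(x-14,x+14):
        z=c["z_map"][v,u]
        if z>0:
            q=depthpt(c,(u,v))-t
            if abs(q@n)<.02: P.append([q@n,q@Y,q[2]])
P=np.array(P);sel=(P[:,2]<-.022)&(P[:,2]>-.048)&(abs(P[:,1])<.016)
A=np.c_[np.ones(sel.sum()),P[sel,1],P[sel,2]+.03]
cf,*_=np.linalg.lstsq(A,P[sel,0],rcond=None);r=P[sel,0]-A@cf
print("face n mm",cf[0]*1e3,"yaw",-np.degrees(cf[1]),"lean",np.degrees(cf[2]),"res",r.std()*1e3,sel.sum())
a=P[P[:,2]<-.024];print("depth extents Y",a[:,1].min(),a[:,1].max(),"zmin",a[:,2].min())
# silhouette fit
W=22;x0,y0=x-W,y-W
patch=im[y0:y0+2*W,x0:x0+2*W]
sat=patch.max(2)-patch.min(2);np.set_printoptions(linewidth=250)
tipv=proj(c,t+R[:,0]*.019-n*.012)[1]+1.5
bgv=np.median(sat[int(tipv-y0):,:8]);print("sat bg",bgv,"row tip",tipv-y0)
if len(sys.argv)>2: print(sat.astype(int))
soft=np.clip(1-(sat-3)/(bgv-3),0,1)
msk=np.zeros_like(soft);msk[int(np.ceil(tipv-y0)):int(tipv-y0)+20,:]=1
S=8
def ren(q):
    C=t+R[:,0]*q[0]/1e3+Y*q[1]/1e3+n*q[4]/1e3
    D=np.vstack(disc(C,ya+q[3],q[2]));uv=np.array([proj(c,d) for d in D])-[x0,y0]
    h=cv2.convexHull((((uv+.5)*S)).astype(np.float32))
    m=np.zeros((2*W*S,2*W*S),np.float32);cv2.fillConvexPoly(m,np.round(h*16).astype(np.int32),1,cv2.LINE_8,4)
    m=cv2.GaussianBlur(m,(0,0),S*.7);return cv2.resize(m,(2*W,2*W),interpolation=cv2.INTER_AREA)
cost=lambda q:(((ren(q)-soft)*msk)**2).sum()
for fix in(True,False):
    f=(lambda q:cost([q[0],q[1],0,0,0])) if fix else (lambda q:cost([*q[:4],0])+.02*(q[2]/5)**2+.02*(q[3]/5)**2)
    b=min((minimize(f,[k,m,0,0],method="Nelder-Mead",options=dict(xatol=.02,fatol=1e-3)) for k in(28,32) for m in(0,1.5)),key=lambda r:r.fun)
    print(fix,b.x.round(2),b.fun)
E
python3 fit.py c2.pkl
```

```text
face n mm -4.285802392921316 yaw 0.5662857940161816 lean -6.0940838636490575 res 1.250598982020954 184
depth extents Y -0.016956965329937457 0.022126483342228144 zmin -0.05105720252385182
sat bg 31.0 row tip 21.453635788314614
True [30.58  1.52  0.   -0.  ] 16.194943035891512
False [30.58  1.52 -0.    0.  ] 16.194943036050603
```

```bash
cat >> fit.py <<'E'
k,m=b.x[:2]
for rad in(.010,.013,.016):
    sel=((P[:,1]-m/1e3)**2+(P[:,2]+k/1e3)**2<rad**2)&(P[:,2]<-.0235)
    A=np.c_[np.ones(sel.sum()),P[sel,1],P[sel,2]+k/1e3]
    w=np.ones(sel.sum(),bool)
    for _ in range(5):
        cf,*_=np.linalg.lstsq(A[w],P[sel,0][w],rcond=None);r=P[sel,0]-A@cf;w=abs(r)<2.5*r[w].std()
    sd=np.sqrt(np.diag(np.linalg.inv(A[w].T@A[w])))*r[w].std()
    print(rad,w.sum(),"n",cf[0]*1e3,"yawslope",np.degrees(cf[1:]),"sd",np.degrees(sd[1:]),r[w].std()*1e3)
cv2.imwrite("pics/soft.png",cv2.resize(np.hstack([soft,ren([*b.x,0])*1.0])*255,None,fx=9,fy=9,interpolation=cv2.INTER_NEAREST))
E
python3 fit.py c2.pkl|tail -3
```

```text
0.01 71 n -4.349554999723727 yawslope [ 4.17331239 -5.99336692] sd [1.63203689 1.79934468] 1.2249437975590172
0.013 104 n -4.331287844155104 yawslope [ 1.23542037 -4.90821475] sd [1.03618429 1.25419593] 1.206763111275203
0.016 145 n -4.232523453463249 yawslope [-0.08655066 -5.12402525] sd [0.70081306 0.94749737] 1.214034087168788[ WARN:0@4.900] global loadsave.cpp:1063 imwrite_ Unsupported depth image for selected encoder is fallbacked to CV_8U.
```

View pics/soft.png

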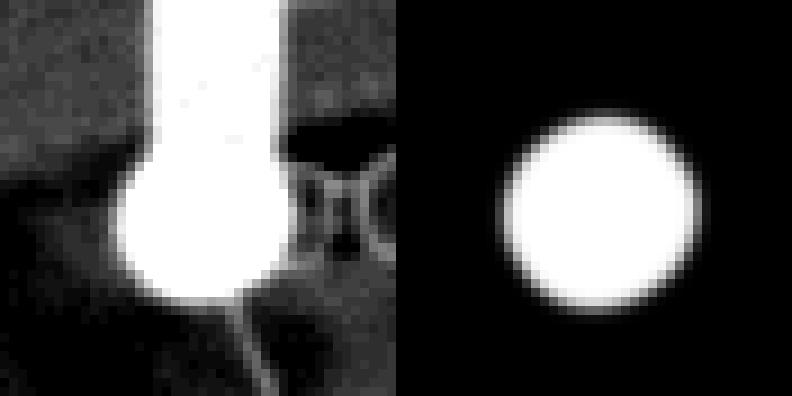

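```bash
cat > fit2.py <<'E'
exec(open("fit.py").read().split("# silhouette")[0])
# finger front face
Q=[]
for v in range(y-45,y+5):
    for u in range(x-14,x+14):
        if c["z_map"][v,u]>0: Q.append(depthpt(c,(u,v))-t)
Q=np.array(Q);F=np.c_[Q@n,Q@Y,Q[:,2]]
sel=(F[:,2]>-.014)&(F[:,2]<.03)&(abs(F[:,1])<.009)&(F[:,0]<-.003)&(F[:,0]>-.03);G=F[sel]
for zb in np.arange(-.014,.03,.006):
    h=G[(G[:,2]>=zb)&(G[:,2]<zb+.006)]
    if len(h): print(round(zb,3),len(h),np.median(h[:,0])*1e3)
print("disc")
for zb in np.arange(-.052,-.018,.004):
    h=P[(P[:,2]>=zb)&(P[:,2]<zb+.004)&(abs(P[:,1]-.001)<.012)]
    if len(h): print(round(zb,3),len(h),np.median(h[:,0])*1e3,h[:,0].std()*1e3)
E
python3 fit2.py c2.pkl
```

```text
face n mm -4.285802392921316 yaw 0.5662857940161816 lean -6.0940838636490575 res 1.250598982020954 184
depth extents Y -0.016956965329937457 0.022126483342228144 zmin -0.05105720252385182
-0.014 26 -13.675375583427476
-0.008 29 -13.7491119186671
-0.002 28 -14.339971523935604
0.004 28 -15.300107665591687
0.01 23 -16.243745886413954
0.016 28 -17.916508076500598
0.022 4 -18.752350964549283
disc
-0.052 12 -1.603904588924506 1.1514746647597867
-0.048 20 -2.7589616630713474 1.4949307293215484
-0.044 23 -3.1846418851163207 1.2295449097679265
-0.04 23 -3.5480090464100917 1.3314563067727834
-0.036 20 -4.110464488769421 1.1214089427690515
-0.032 23 -4.174988762220658 1.3054717276112806
-0.028 26 -4.772709592696746 1.0206492322766338
-0.024 11 -5.379621903461815 1.2982880257537428
-0.02 14 -12.202276576278669 6.493946769774005
```

```bash
python3 -m creep '[[0,0,0,0,0],[0,0,0,0,0],[0,0,0,0,0],[0,0,0,0,0],[0,0,0,0,0],[0,0,0,0,0],[0,0,0,0,0],[0,0,0,0,0]]'
python3 - <<'E'
from h import *
import pickle
L=[capture("scene") for _ in range(4)];s=sense();print(s["tcp_pos"],s["ee_rot"],s["gripper_width"])
c=L[0];z=np.array([l["z_map"] for l in L]);print("noise",np.median(z.std(0)));c["z_map"]=np.median(z,0);c["image"]=np.mean([l["image"] for l in L],0).astype(np.uint8)
pickle.dump((c,s),open("c3.pkl","wb"))
E
sed -i 's/D=np.vstack(disc(C,ya+q\[3\],q\[2\]))/D=np.vstack(disc(C,ya+q[3],q[2],.02,(-.0025,.0025))+disc(C,ya+q[3],q[2],.0185))/' fit.py
python3 fit2.py c3.pkl; python3 fit.py c3.pkl
```

```text
time_s: 8.75
tcp_pos: [0.5348, 0.0263, 0.3141]
ee_rot: [[0.009, -0.985, 0.174], [0.004, 0.175, 0.985], [-1.0, -0.008, 0.006]]
wrist_force: [-0.7, -0.2, 0.1]
gripper_width: 0.084
[0.53476359 0.02609481 0.31417573] [[ 0.00921106 -0.98455753  0.17481883]
 [ 0.00444745  0.17486486  0.9845824 ]
 [-0.99994769 -0.00829155  0.00598946]] 0.08717054806503581
noise 0.0016006269
face n mm -4.3247595170205955 yaw 0.921701289678128 lean -5.241387929379805 res 0.7096321143418088 186
depth extents Y -0.017302778935247846 0.021597670608962248 zmin -0.050525707757769156
-0.014 27 -13.915134520892085
-0.008 31 -13.758437334562508
-0.002 30 -14.127500344517218
0.004 26 -15.134096574797054
0.01 24 -16.674007744480864
0.016 27 -17.80227514706901
0.022 5 -18.236518761020225
disc
-0.052 11 -2.0576227253864077 0.3149242778602543
-0.048 21 -2.983056847827041 0.6601893635941778
-0.044 22 -2.9433206718287086 0.641569329169913
-0.04 22 -3.925717973751449 0.8440674677999792
-0.036 22 -4.000644113482564 0.7504919928914516
-0.032 24 -4.477044258112498 0.7808270810600675
-0.028 23 -4.718922934346017 0.71027803727437
[... 179 characters left out ...]
.7096321143418088 186
depth extents Y -0.017302778935247846 0.021597670608962248 zmin -0.050525707757769156
sat bg 30.0 row tip 21.495350212667745
True [31.5   0.96  0.    0.  ] 12.315616268867977
False [31.51  0.93  0.   -0.  ] 12.309614451421501
0.01 71 n -4.295157133709799 yawslope [-1.28470128 -4.14459365] sd [0.9198292  0.98088555] 0.6901748397789741
0.013 105 n -4.235695308676388 yawslope [-1.28958957 -5.09801147] sd [0.55728091 0.67833413] 0.6666067116596889
0.016 149 n -4.2248867120832685 yawslope [-1.12651153 -5.11870679] sd [0.38466851 0.50051993] 0.6775153466985476[ WARN:0@9.013] global loadsave.cpp:1063 imwrite_ Unsupported depth image for selected encoder is fallbacked to CV_8U.
```

```bash
python3 - <<'E'
from h import *
import pickle
S=pickle.load(open("c0.pkl","rb"))["scene"];c,s=pickle.load(open("c3.pkl","rb"))
print(np.abs(S["eye"]-c["eye"]).max())
n,Y,_=frame(-9.9);M=np.array([.5526,-.0745,.225])
pl=[]
t=np.linspace(0,2*np.pi,30);r=.0045
for a,b in[(.0108,.015),(.0108,-.015),(-.0108,.015),(-.0108,-.015),(0,.0268),(0,-.0268)]:
    pl.append(([M+n*(a+r*np.cos(q))+Y*(b+r*np.sin(q)) for q in t],(0,0,255)))
ov(S,pl,(348,172,400,212),15,"pics/m1.png")
Tp=pickle.load(open("c0.pkl","rb"))["top"]
ov(Tp,pl,(385,182,435,218),15,"pics/m2.png")
E
```

```text
0.0
```

View pics/m1.png

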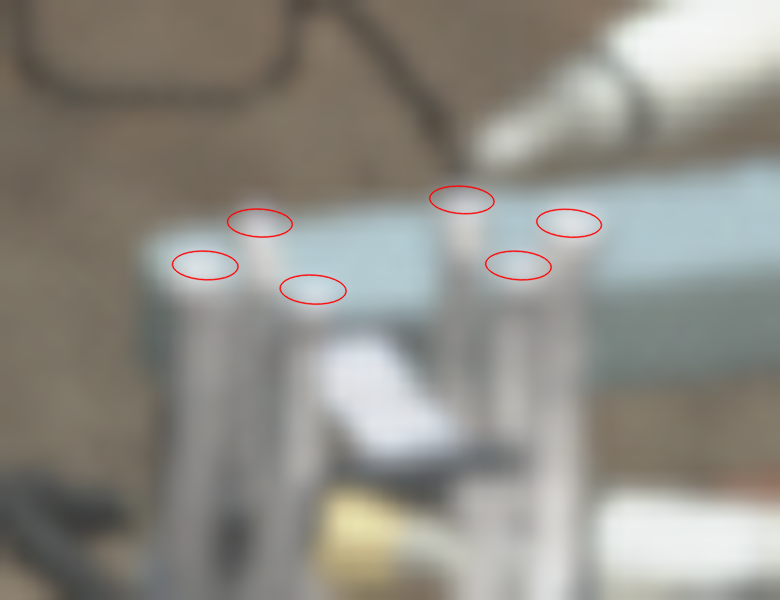

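View pics/m2.png

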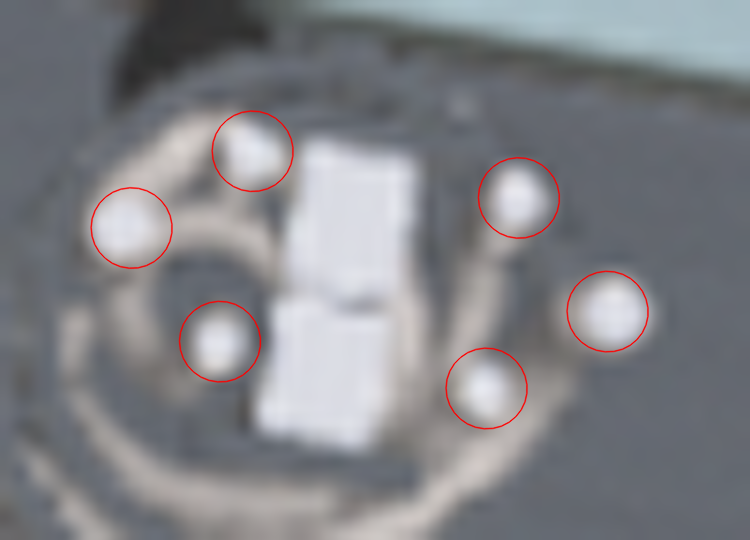

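```bash
python3 -m creep '[[0,5,-30,0,0.002],[0,10,-60,0,0.002],[0,15,-90,0,0.002],[0,16.5,-101,0,0.002],[0,16.5,-101,-10,0.002],[0,16.5,-101,-22,0.002],[0,16.5,-101,-22,0.002],[0,16.5,-101,-22,0.002]]'
python3 - <<'E'
from h import *
import pickle
L=[capture("scene") for _ in range(3)];s=sense();print(s["tcp_pos"],s["ee_rot"],s["gripper_width"])
c=L[0];z=np.array([l["z_map"] for l in L]);c["z_map"]=np.median(z,0);c["image"]=np.mean([l["image"] for l in L],0).astype(np.uint8)
pickle.dump((c,s),open("c4.pkl","wb"))
E
python3 fit2.py c4.pkl|tail -10;python3 o3.py c4.pkl 31 0.9 4 pics/d2.png
```

```text
time_s: 9.75
tcp_pos: [0.551, -0.074, 0.2916]
ee_rot: [[0.008, -0.985, 0.171], [0.004, 0.171, 0.985], [-1.0, -0.007, 0.005]]
wrist_force: [-0.1, 0.5, -0.3]
gripper_width: 0.089
[ 0.55150858 -0.07429825  0.29263414] [[ 0.01012406 -0.98508089  0.17179387]
 [ 0.00443416  0.17184522  0.98511398]
 [-0.99993892 -0.0092116   0.00610777]] 0.08459109354469752
disc
-0.052 11 -2.6476053424979598 0.7384059471087716
-0.048 20 -2.718608486477216 0.9731703507199531
-0.044 18 -3.283203530358474 0.9560856722939503
-0.04 17 -4.247483499606325 0.908830390409731
-0.036 22 -3.719293321018615 0.898916893446758
-0.032 16 -4.51359903509087 0.8960174553609906
-0.028 19 -4.601044637580153 0.6831670926926302
-0.024 13 -5.440050361986642 1.1822104208428632
-0.02 14 -12.89395780078578 7.423106151306744
-9.895545263490911 [ 0.55197709 -0.07327418  0.26163603]
```

View pics/d2.png

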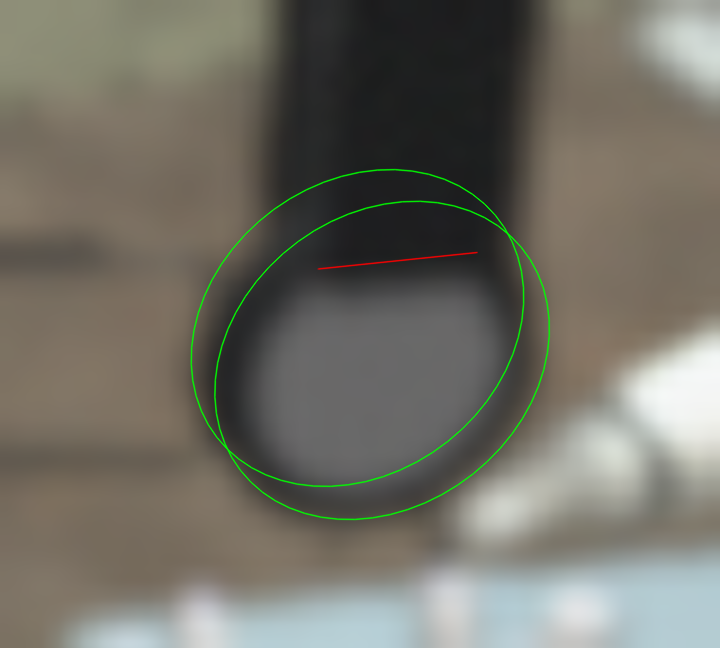

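```bash
python3 -m creep '[[0,0,-1,-4,0],[0,0,-1,-8,0],[0,0,-1,-12,0],[0,0,-1,-15,0],[0,0,-1,-18,0],[0,0,-1,-22,0],[0,0,-1,-22,0],[0,0,-1,-22,0]]'
python3 - <<'E'
from h import *
import pickle
c=capture("scene");s=sense();print(s["tcp_pos"],s["wrist_force"])
pickle.dump((c,s),open("c5.pkl","wb"))
E
python3 o3.py c5.pkl 31 1 4 pics/d3.png
```

```text
time_s: 10.7
tcp_pos: [0.5515, -0.0754, 0.2706]
ee_rot: [[0.01, -0.985, 0.172], [0.004, 0.172, 0.985], [-1.0, -0.009, 0.006]]
wrist_force: [-0.8, -0.3, -0.5]
gripper_width: 0.087
[ 0.55161768 -0.07532375  0.27074562] [-0.53286096  0.54251522  0.08834686]
-9.889881816773167 [ 0.55211065 -0.07420434  0.23974758]
```

View pics/d3.png

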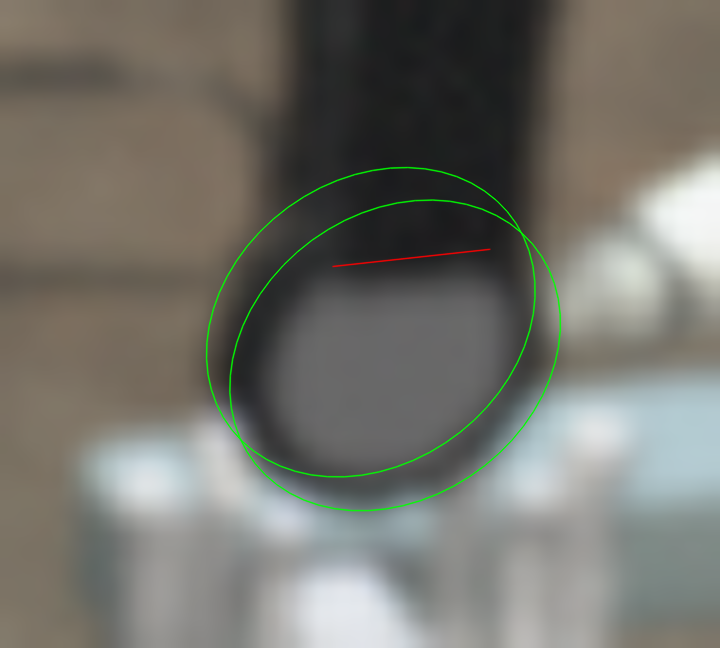

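```bash
python3 -m creep '[[0,0,0,-2,0],[0,0,0,-4,0],[0,0,0,-6,0],[0,0,0,-8,0],[0,0,0,-9,0],[0,0,0,-10,0],[0,0,0,-10,0],[0,0,0,-10,0]]'
python3 - <<'E'
from h import *
import pickle
c=capture("scene");s=sense();print(s["tcp_pos"],s["wrist_force"])
pickle.dump((c,s),open("c6.pkl","wb"))
E
python3 o3.py c6.pkl 31 1 4 pics/d4.png
```

```text
time_s: 11.55
tcp_pos: [0.5512, -0.0754, 0.2603]
ee_rot: [[0.009, -0.985, 0.172], [0.004, 0.172, 0.985], [-1.0, -0.008, 0.006]]
wrist_force: [-2.4, 0.1, -0.7]
gripper_width: 0.084
[ 0.55124642 -0.07537023  0.260362  ] [-1.46563658 -0.61520894 -1.00993731]
-9.905176033376579 [ 0.55170312 -0.07424904  0.22936361]
```

View pics/d4.png

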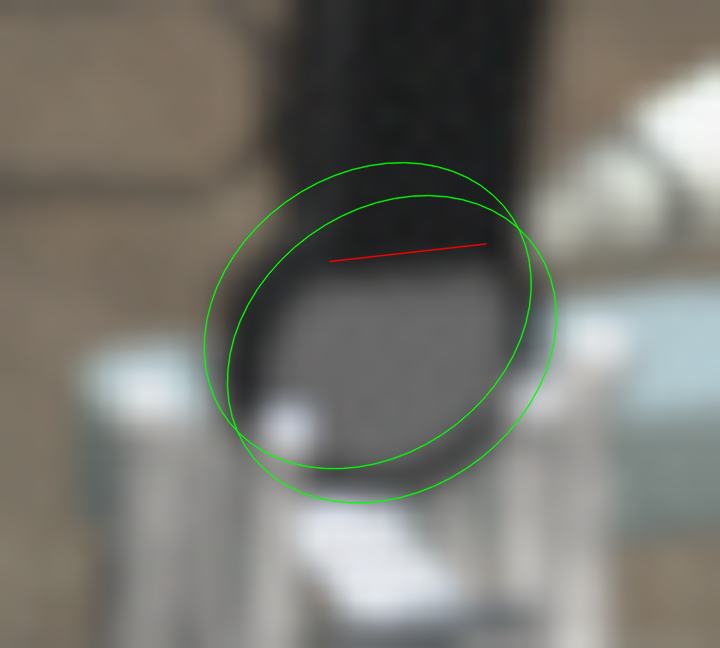

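```bash
python3 -m creep '[[0,-0.5,0,-2,0],[0,-0.5,0,-3,0],[0,-0.5,0,-4,0],[0,-0.5,0,-5,0],[0,-0.5,0,-6,0],[0,-0.5,0,-7,0],[0,-0.5,0,-7,0],[0,-0.5,0,-7,0]]'
```

```text
time_s: 12.4
tcp_pos: [0.5513, -0.0754, 0.2543]
ee_rot: [[0.011, -0.985, 0.172], [0.004, 0.172, 0.985], [-1.0, -0.01, 0.006]]
wrist_force: [-1.8, 0.2, 5.2]
gripper_width: 0.086
```

```bash
python3 -m creep '[[0,0,0,-1,0],[0,0,0,-1,0],[0.1,0,0,-1,0],[0.12,0,0,-1,0],[0.15,0,0,-1,0],[0.18,0,0,-1,0],[0.22,0,0,-1,0],[0.25,0,0,-1,0]]'
python3 - <<'E'
from h import *
import pickle
c=capture("scene");s=sense();print(s["tcp_pos"],s["wrist_force"])
pickle.dump((c,s),open("c7.pkl","wb"))
E
python3 o3.py c7.pkl 31 1 0 pics/d5.png
```

```text
time_s: 13.2
tcp_pos: [0.5513, -0.0754, 0.253]
ee_rot: [[0.011, -0.985, 0.172], [0.004, 0.172, 0.985], [-1.0, -0.01, 0.006]]
wrist_force: [0.8, 0.5, 0.5]
gripper_width: 0.227
[ 0.55129741 -0.07542261  0.25310863] [-0.07850917  0.18678117 -0.53073041]
-9.888443536814858 [ 0.55180898 -0.07430944  0.22211075]
```

View pics/d5.png

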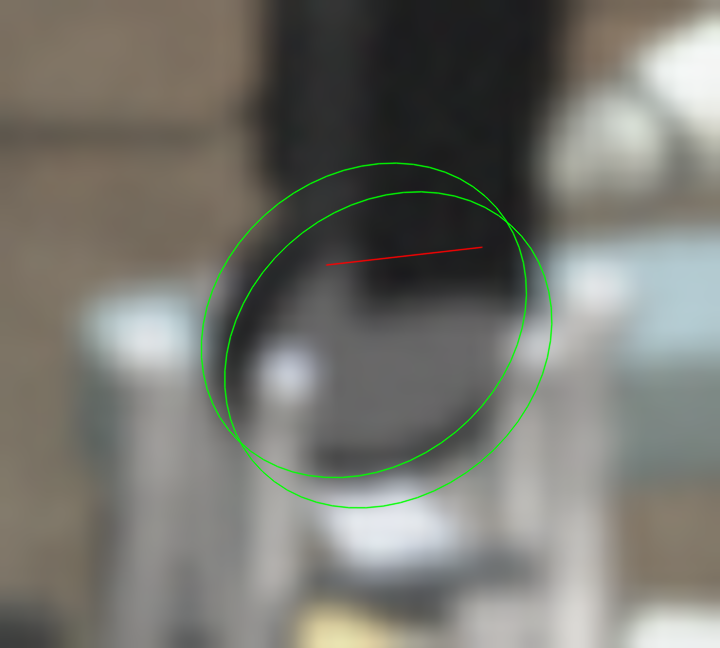

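```bash
python3 -m creep '[[0.3,0,0,0,0],[0.35,0,0,0,0],[0.4,0,0,0,0],[0.45,0,0,0,0],[0.45,0,0,15,0],[0.5,0,0,35,0],[0.6,0,-15,60,0],[0.8,0,-40,80,0]]'
python3 - <<'E'
from h import *
import pickle
c=capture("scene");s=sense();print(s["tcp_pos"],s["wrist_force"])
cp=capture("top")
pickle.dump((c,s),open("c8.pkl","wb"));pickle.dump(cp,open("c8t.pkl","wb"))
n,Y,_=frame(-9.9);C=np.array([.5526,-.0745,.222])
pl=[(d,(0,255,0)) for d in disc(C,-9.9,0)]
ov(c,pl,(343,165,403,213),12,"pics/e1.png");ov(cp,[],(365,160,495,255),6,"pics/e2.png")
E
```

```text
time_s: 14.05
tcp_pos: [0.5516, -0.1151, 0.3347]
ee_rot: [[0.012, -0.985, 0.169], [0.004, 0.169, 0.986], [-1.0, -0.012, 0.006]]
wrist_force: [1.5, -0.6, -0.2]
gripper_width: 0.602
[ 0.55275444 -0.11870207  0.33846474] [ 1.05896256 -1.51826888  3.79738697]
```

View pics/e1.png

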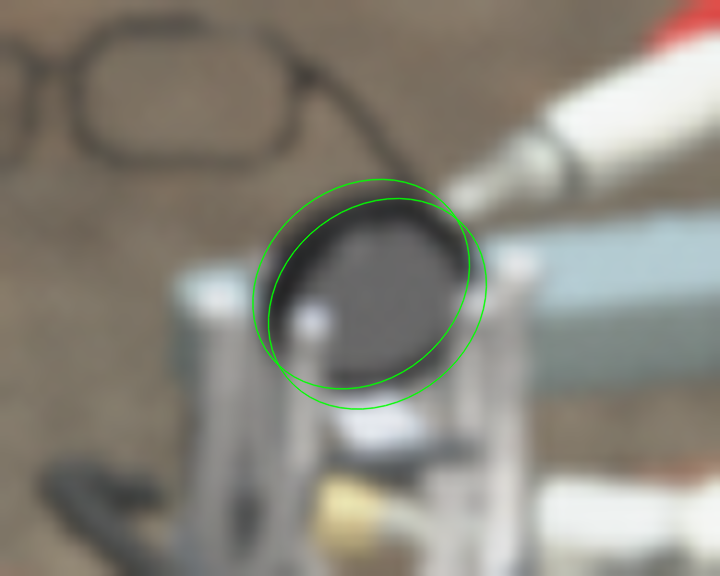

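View pics/e2.png

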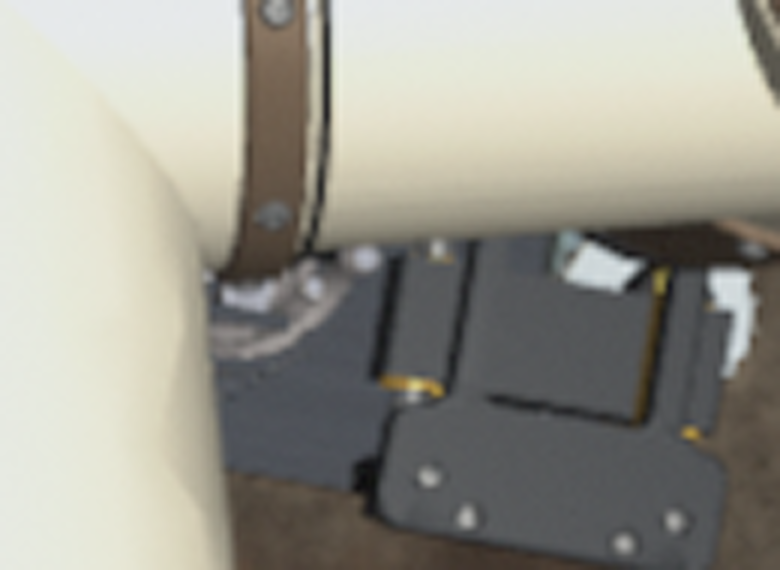

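```bash
python3 -m creep '[[1,-8,-25,0,0],[1,-14,-50,0,0],[1,-19,-65,-10,0],[1,-19,-65,-30,0],[1,-19,-65,-38,0],[1,-19,-65,-38,0],[1,-19,-65,-38,0],[1,-19,-65,-38,0]]'
python3 - <<'E'
from h import *
import pickle
c=capture("scene");s=sense();print(s["tcp_pos"],s["gripper_width"])
pickle.dump((c,s),open("c9.pkl","wb"))
ov(c,[],(370,100,470,200),6,"pics/f1.png")
E
```

```text
time_s: 14.95
tcp_pos: [0.5341, -0.182, 0.2993]
ee_rot: [[0.019, -0.985, 0.173], [0.003, 0.173, 0.985], [-1.0, -0.018, 0.006]]
wrist_force: [-0.3, 0.0, -0.2]
gripper_width: 0.999
[ 0.53405655 -0.18203647  0.29935345] 0.9944226447631085
```

View pics/f1.png

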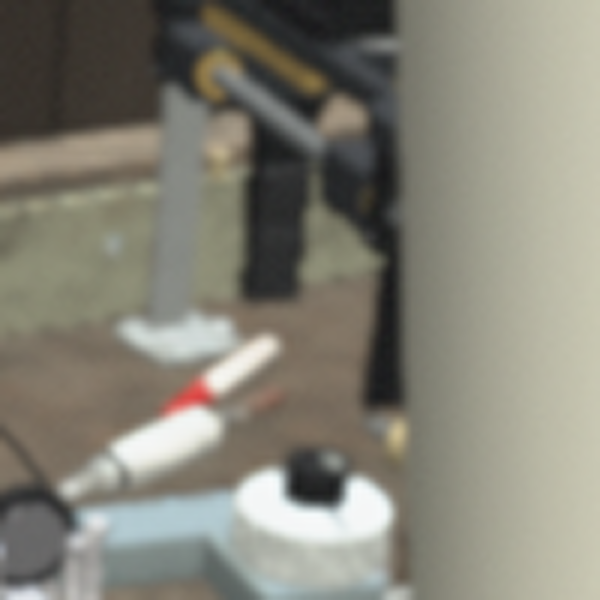

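```bash
python3 -m creep '[[1,-0.5,-1,-20,0],[1,-0.5,-1,-40,0],[1,-0.5,-1,-55,0],[1,-0.5,-1,-65,0],[1,-0.5,-1,-70,0],[1,-0.5,-1,-74,0],[1,-0.5,-1,-74,0],[1,-0.5,-1,-74,0]]'
python3 - <<'E'
from h import *
c=capture("scene");s=sense();print(s["tcp_pos"],s["wrist_force"])
ov(c,[],(370,120,470,220),6,"pics/f2.png")
E
```

```text
time_s: 15.8
tcp_pos: [0.534, -0.1831, 0.2261]
ee_rot: [[0.021, -0.985, 0.173], [0.002, 0.173, 0.985], [-1.0, -0.02, 0.006]]
wrist_force: [0.2, -0.3, 0.4]
gripper_width: 0.999
[ 0.53395625 -0.18310137  0.22612798] [-1.19586593 -0.70619601 -0.82037285]
```

View pics/f2.png

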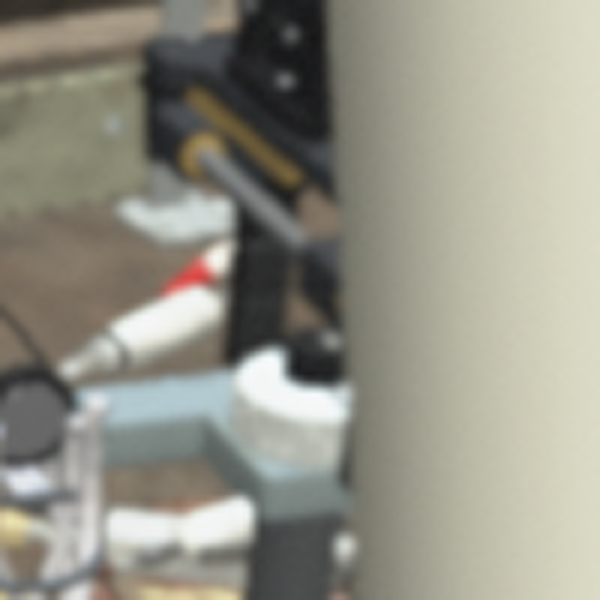

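Fingers straddle the ring with the knob between them. Closing on the ring.

```bash
python3 -m creep '[[0.85,0,0,0,0],[0.75,0,0,0,0],[0.65,0,0,0,0],[0.55,0,0,0,0],[0.5,0,0,0,0],[0.5,0,0,0,0],[0.5,0,0,0,0],[0.5,0,0,0,0]]'
```

```text
time_s: 16.65
tcp_pos: [0.5324, -0.1829, 0.2259]
ee_rot: [[0.017, -0.985, 0.173], [0.003, 0.173, 0.985], [-1.0, -0.016, 0.006]]
wrist_force: [-5.6, 2.5, 3.0]
gripper_width: 0.611
```

```bash
python3 -m creep '[[0.3,0,0,0,-0.12],[0.3,0,0,0,-0.26],[0.3,0,0,0,-0.4],[0.3,0,0,0,-0.54],[0.3,0,0,0,-0.68],[0.3,0,0,0,-0.82],[0.3,0,0,0,-0.96],[0.3,0,0,0,-1.08]]'
python3 - <<'E'
from h import *
c=capture("scene");s=sense();print(s["tcp_pos"],s["wrist_force"],s["moment"],s["ee_rot"])
ov(c,[],(335,170,435,295),4.7,"pics/f3.png")
E
```

```text
time_s: 17.45
tcp_pos: [0.5318, -0.1822, 0.2259]
ee_rot: [[0.009, -0.308, 0.951], [-0.012, 0.951, 0.308], [-1.0, -0.015, 0.005]]
wrist_force: [-3.6, 3.2, 3.5]
gripper_width: 0.609
[ 0.53183651 -0.18213232  0.22586384] [-3.75432203  3.85849149  2.6761331 ] [ 1.17515529  1.20280573 -0.15871657] [[ 0.00928698 -0.30397101  0.95263601]
 [-0.01238934  0.952569    0.30407041]
 [-0.99988012 -0.01462643  0.00508049]]
```

View pics/f3.png

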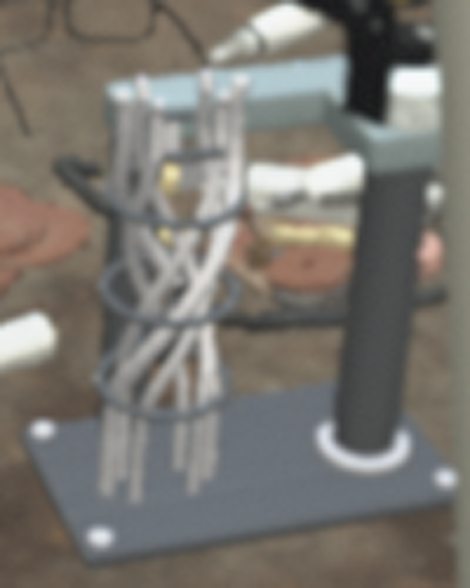

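```bash
python3 -m creep '[[0.3,0,0,0,-0.06],[0.3,0,0,0,-0.12],[0.3,0,0,0,-0.14],[0.3,0,0,0,-0.14],[0.3,0,0,0,-0.14],[0.3,0,0,0,-0.14],[0.3,0,0,0,-0.14],[0.3,0,0,0,-0.14]]'
python3 - <<'E'
from h import *
import pickle
c=capture("scene");s=sense();print(s["moment"]);pickle.dump((c,s),open("c10.pkl","wb"))
ov(c,[],(335,165,455,295),4.6,"pics/f4.png")
E
```

```text
time_s: 18.3
tcp_pos: [0.5318, -0.182, 0.2259]
ee_rot: [[0.007, -0.169, 0.986], [-0.013, 0.986, 0.169], [-1.0, -0.015, 0.005]]
wrist_force: [-3.2, 1.9, 1.6]
gripper_width: 0.607
[0.82857802 0.90393668 1.14490446]
```

View pics/f4.png

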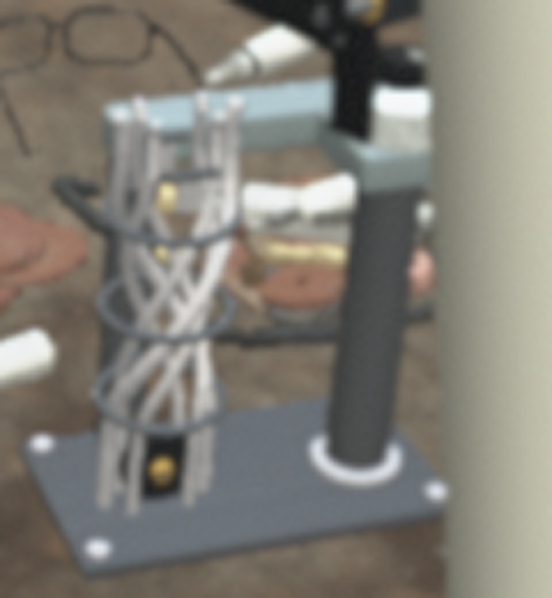

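```bash
python3 -m creep '[[0.65,0,0,0,0],[0.75,0,0,0,0],[0.85,0,0,0,0],[0.95,0,0,0,0],[1,0,0,0,0],[1,0,0,0,0],[1,0,0,10,0],[1,0,0,25,0]]'
python3 -m creep '[[1,0,0,30,0],[1,0,0,60,0],[1,-20,0,100,0],[1,-50,-20,120,0],[1,-90,-50,120,0],[1,-125,-85,120,0],[1,-150,-120,120,0],[1,-170,-155,120,0]]'
python3 -m creep '[[1,-10,-45,0,0],[1,-20,-90,0,0],[1,-30,-130,0,0],[1,-30,-150,0,0],[1,-30,-150,0,0],[1,-30,-150,0,0],[1,-30,-150,0,0],[1,-30,-150,0,0]]'
python3 - <<'E'
from h import *
import pickle
c=capture("scene");t=capture("top");s=sense();print(s["wrist_force"],s["time_s"]);pickle.dump((c,t),open("c11.pkl","wb"))
n,Y,_=frame(-9.9)
pl=[(d,(0,255,0)) for d in disc(np.array([.5526,-.0745,.03]),-9.9,0)]
ov(c,pl,(335,165,455,295),4.6,"pics/h1.png");ov(t,[],(365,160,495,255),6,"pics/h2.png");ov(t,[],(170,190,290,260),6,"pics/h3.png")
E
```

```text
time_s: 19.15
tcp_pos: [0.5314, -0.182, 0.2509]
ee_rot: [[0.006, -0.169, 0.986], [-0.013, 0.986, 0.169], [-1.0, -0.014, 0.003]]
wrist_force: [0.6, 0.4, -0.4]
gripper_width: 0.992
time_s: 19.95
tcp_pos: [0.3597, -0.3379, 0.3727]
ee_rot: [[0.008, -0.169, 0.986], [-0.015, 0.986, 0.169], [-1.0, -0.016, 0.005]]
wrist_force: [0.9, -0.3, 0.6]
gripper_width: 0.999
time_s: 20.75
tcp_pos: [0.3299, -0.487, 0.3735]
ee_rot: [[0.009, -0.17, 0.985], [-0.016, 0.985, 0.17], [-1.0, -0.017, 0.006]]
wrist_force: [0.7, -1.8, -0.2]
gripper_width: 1.0
[-1.01175989  0.71335683 -0.28987911] 20.85
```

View pics/h1.png

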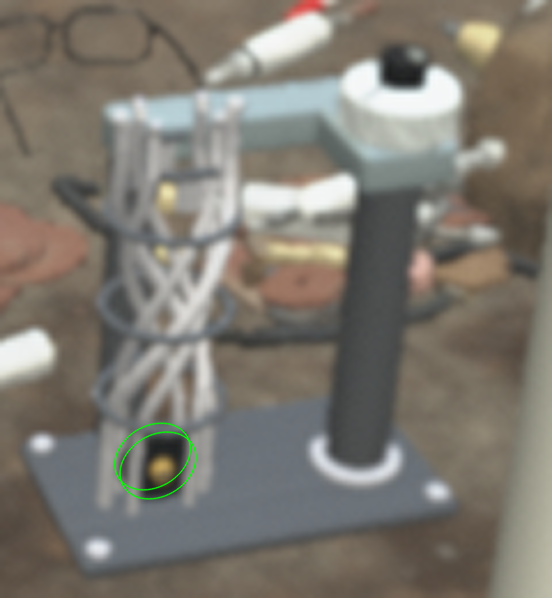

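View pics/h2.png

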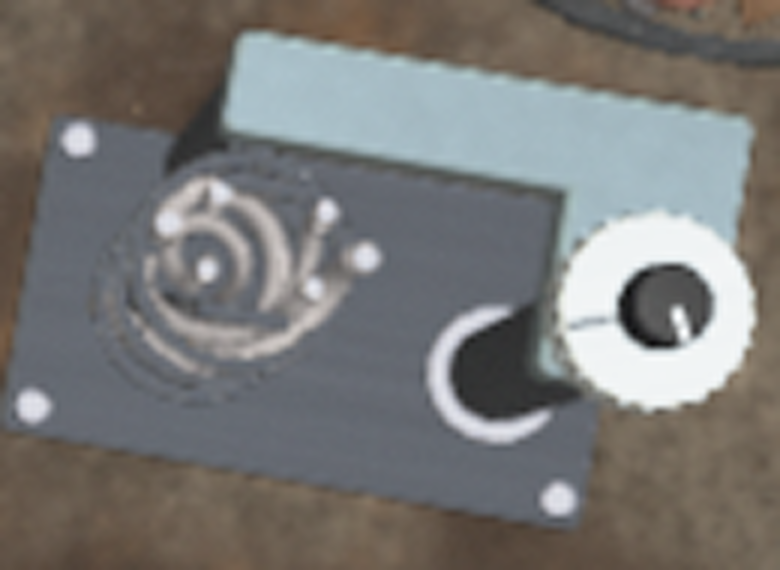

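View pics/h3.png

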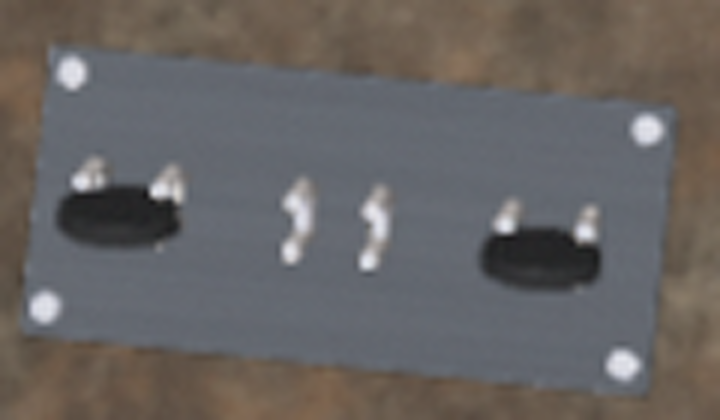

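```bash
python3 -c "
from station import *
print(finish_job())"
```

```text
the job is handed in; nothing more can be done
None
```

The hub pad went into the chute, dropped, and now rests in the nest with its brass hub facing the front. I handed the job in at about 21 s of the allowed 51 s.

**What I did:** I took the hub pad from the middle pocket and lowered it upright into the mouth with the hub to the back, until it touched the shut trapdoor (about 5 N). I let go, gripped the outer ring with the fingers straddling the inner knob, and turned it clockwise until the moment rose to about 1.1 N m at the stop. Then I opened the gripper and moved the arm clear.

**Last checks, from the final pictures:**
- **Pad:** its outline matches the nest position to within a few mm, and the hub shows at the front.
- **Outer ring:** its mark turned about 68.5°, or 1.2 rad.
- **Inner knob:** its white mark is at the same pixel as at the start.
- **Plain pads:** neither shows any visible movement in the rack.
- **Robot:** it touches nothing.

**One disagreement:** after the lift, the depth readings showed the pad leaning about 5° in the jaws, while the jaw opening suggested it was nearly flush. I aimed about 1 mm forward to allow for it, and the pad went in with only about 2 N of side force.

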